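Square a long parcel into the length gauge

ROBOT

A 7-joint arm with a two-finger parallel gripper is mounted at the origin on the work surface. World frame = base frame: x ahead of the robot, y to its left, z up, the work surface at z = 0. Lengths are in m, angles in rad, forces in N, time in s.
With the tool pointing down it reaches from about 0.425 to 0.925 m from the base axis. Payload 6.8 kg.
Tool frame: the origin (TCP) lies at the very end of the fingers, on their centre line; the grasp point (between the pads) lies 19 mm behind it; z points along the fingers, y is the line along which they close (so a half turn about z gives the same grasp; the last joint's range is limited). The gripper opens to 85 mm and grips with 20 to 120 N. Pads are 22 mm wide; open, the fingers measure 114 mm over their backs; the gripper's body (76 mm by 85 mm) begins 54 mm behind the grasp point. The pads swing forward as they close: fully open they stand 13 mm farther back than shut.
Start: joints at [1.066, 0.477, 0.022, 1.555, -0.011, 1.109, -0.083], TCP at [0.261, -0.623, 0.231] pointing down, gripper open.
Joint ranges: [-2.96, 2.96], [-0.34, 2.1], [-1.41, 1.46], [0.24, 2.44], [-1.37, 4.51], [0.17, 1.92], [-2.96, 2.96]. Speed limits (rad/s): [2.39, 2.39, 3.14, 3.14, 3.14, 3.14, 3.14].

INTERFACE

Orientations are given as a rotation vector (axis times angle).
In Python, from bench import r gives the robot as it stands.
- The arm moves only by the tool play_rows, never from a script. Its argument "targets" is text: rows parted by semicolons, each of 5 numbers parted by spaces: the closure, from -1 (fully open) to 1 (shut), then the shift along the tool's x, y, z in m, then the turn about the tool's z in rad. In form: gripper dx dy dz spin; .... A call has 1 to 8 rows; each row is the pose to reach, as a shift and turn from the pose commanded when the call began, along the tool's axes at that moment; what a row does not reach only later rows make up. A row lasts 1/12 s, in which the tool goes at most 41.7 mm and 7.16 degrees, less where a joint would pass 70% of its speed; a pose out of reach is approached as far as the arm can. A call with a gripper value outside its range is refused whole. The fingers move at their own pace and stop on an object; "squeeze" is the grip in N (left out, the last holds). Time passes only in rows, so rows that repeat a pose let the fingers close. It gives the time, the measured TCP pose, the force, the opening and the grip force at its end, in the units of the state.
- r.get_obs(): the state, without advancing time (a new reading comes with each control period).
- r.grab_frame(name): name is "scene" or "top" or "wrist"; returns the picture (420x560x3 uint8, red, green, blue); there is no depth.
- r.camera_info(name): a dict with "fov_y" (degrees; the focal length in pixels is half the picture's height over the tangent of half this angle, whatever the lens; pixels are square), "cx", "cy" (the principal point, pixels), "position" and "rotation" of the camera in the world. Camera axes: x right, y down, z forward; pixel columns grow to the right and rows downward; lengths in m; the calibration is good to about 2 mm. A picture is of the moment at which its call begins: read the wrist's pose just before it. camera_info takes no time and is no camera call; for the wrist camera it gives the pose at the moment of the call.
- r.hand_in(): hands the job in; it is judged then, once.
The state is a dict: "clock": time; "joints": joint angles; "qvel": joint speeds; "tau": joint torques, N m; "tcp_pos": TCP position; "orientation": TCP orientation; "contact_force": force on the tool from outside, world axes, zero at the start; "moment": the same for the moment, N m; "grip_width": finger opening in m; "gripper_force": force on a finger pad.
Only numpy, scipy, OpenCV 4.12 (cv2) and the standard library are available. Lean on these libraries where they do the work, as an engineer would, in place of code of your own. Each camera call takes 0.05 s, during which the arm holds its last target. There are 200 camera calls.

TASK

Measure the long carton: swing its far end in until its whole side lies flush against the gauge's fence, then slide the measuring jaw up behind it so that the carton is pushed along the fence fully home and nipped with about 15 N, held for a moment, between jaw and end stop; then let go, leaving no gaps. Cardboard dents above 25 N, so push gently by feel, and leave the other things on the counter where they are.

Things in the scene. Friction and masses are not known exactly. Their poses are not given: they have to be found in the camera images.
- gauge: Fixed aluminium parcel length gauge, yaw varies. Origin: on the table, on the fence's face. Fence: bar 40 high, face at x=0, y=+60 to -490 mm, 30 thick. End stop (end_stop): bar across the +y end, 95 long, 40 high, facing -y, with a rubber face that gives 1 mm per 8 N; clamped with its face anywhere from y=+20 to -30 mm, firm but not measured: look, or feel for it
- heel (a point): Top centre of the gauge's heel post: fixed steel pin, 16 diameter, 35 high, at gauge x=-112, y=-75 mm. The carton's near end lies between it and the fence (104 mm gap) and pivots there when the far end is pushed; the slack lets the near end stand off the fence, so a push near the carton's middle is then needed to bring the whole side flush
- carton: Loose cardboard carton, 260 long, 90 wide, 60 high, 0.4 to 0.85 kg, too wide to grasp, slides at 2 to 8 N. Origin: bottom corner, fence side, near end. -y runs to the far end, x out of the fence side (robot side: x=-90 mm). Starts with the far end 0.2 to 0.4 rad out towards the robot, near end 35 to 95 mm off the end stop. Stiff walls, dent above 25 N. Flush: axes parallel to the gauge's
- near_corner (a point): On the carton's fence-side face at its near end, 30 mm up
- far_corner (a point): On the carton's fence-side face at its far end, 30 mm up
- near_end (a point): Middle of the carton's near end face, 30 mm up (axes as the carton's)
- far_end (a point): Middle of the carton's far end face, 30 mm up (axes as the carton's)
- jaw_face (a point): Middle of the jaw's inner face, 30 mm above the table (axes as the gauge's, +y towards the end stop). The jaw is a grey plastic plate across the fence, 95 wide (gauge x -98 to -3), 12 thick, from 5 to 63 mm above the table, hung on a black carriage over the fence
- jaw_back (a point): Middle of the jaw's outer face (the one to push), 30 mm above the table, 12 mm behind jaw_face
- jaw (a joint): Slide of the jaw along the fence, m: the jaw's face is at gauge y = -0.42 + value. Grows towards the end stop, 0 to 0.2. Friction of about 2 N (hardly more at speed) holds it where it is left, so the nip on the carton is the push on the jaw less 2 N
- tape_roll: Bystander: roll of tape lying flat, 90 across, 45 high. Origin: centre of its underside
- marker: Bystander: black marker pen lying behind the fence, 130 long, 14 thick. Origin: its middle
- small_carton: Bystander: small carton 110 x 80 x 70. Origin: centre of its underside
- flat_carton: Bystander: flat carton 200 x 150 x 30. Origin: centre of its underside
- cup: Bystander: white mug, 72 across, 85 high. Origin: centre of its underside
- scanner: Bystander: hand-held scanner lying down, about 170 long, 35 high. Origin: underside of its head
- note_pad: Bystander: paper pad 80 x 110 x 12 behind the fence. Origin: centre of its underside

How it is judged:
By the outcome, as a careful person would: the job done as asked, in the order asked, and still so for the second after the job is handed in, with the robot touching nothing.
It also fails if it takes over 69 s, if anything falls off the work surface, if the arm or the gripper's body presses on something with over 40 N, if the wrist force passes 120 N, or if a joint passes its speed limit or range.

## Working session

There is one attempt and no reset: what is moved stays moved. The work goes in short steps, Python scripts to look and compute and a tool call to move; the robot and the scene stay as the last step left them, time stands still between calls to the robot, and variables do not carry over. Pictures are saved under pics/ and viewed, at most 10 in all, crops included, and the job is handed in when it is done.

Besides the shell and the picture viewer there is one more tool, called as name(argument=value, ...), one argument or row to a line, values as JSON. play_rows: Moves the arm, as the interface text tells. Its arguments: {"type":"object","properties":{"targets":{"type":"string"},"squeeze":{"type":"number"}},"required":["targets"]}

```bash
mkdir -p pics
python3 - <<'E'
from bench import r
import cv2,numpy as np
o=r.get_obs();print({k:np.round(v,3) for k,v in o.items()})
a=[]
for n in("top","scene"):
    f=r.grab_frame(n);cv2.imwrite(f"pics/{n}0.png",f[:,:,::-1]);print(n,r.camera_info(n))
E
```

```text
{'clock': np.float64(0.0), 'joints': array([ 1.066,  0.478,  0.022,  1.556, -0.011,  1.109, -0.083]), 'qvel': array([ 0.   ,  0.001,  0.   ,  0.001, -0.   , -0.001,  0.   ]), 'tau': array([ 1.0000e-03, -5.9646e+01,  1.6090e+00, -2.8120e+01,  1.3000e-02,
        9.0000e-03,  0.0000e+00]), 'tcp_pos': array([ 0.261, -0.622,  0.23 ]), 'orientation': array([-3.078e+00, -6.190e-01,  1.000e-03]), 'contact_force': array([ 0.684, -0.173, -0.712]), 'moment': array([ 0.037,  0.053, -0.063]), 'gripper_force': np.float64(0.0), 'grip_width': np.float64(0.085)}
top {'fov_y': 42.50097472626854, 'cx': 274.09198543522155, 'cy': 212.6138886916564, 'position': array([ 0.38215254, -0.03587426,  1.43482268]), 'rotation': array([-2.14206395,  2.18457394, -0.07764412])}
scene {'fov_y': 51.148935407714426, 'cx': 280.50959528327206, 'cy': 214.6511239487512, 'position': array([1.54491769, 0.17847617, 0.96076584]), 'rotation': array([-1.57274806, -1.88492634,  0.86029056])}
```

View pics/top0.png

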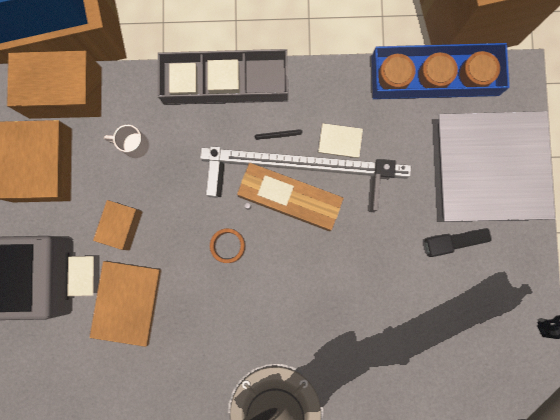

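View pics/scene0.png

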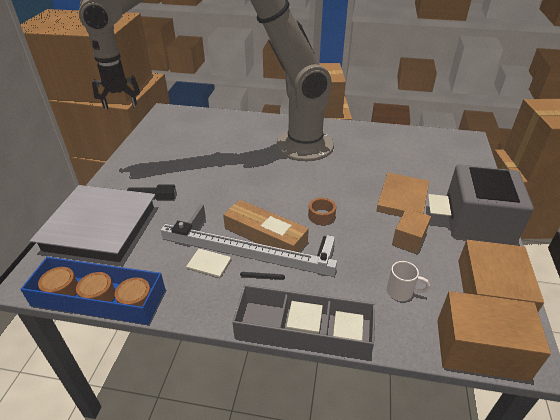

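The top view shows the fence running from (202,152) to (410,171), the end stop at (214,178), the heel at (248,206), the carton with its far end at about (337,215), and the jaw at (376,192). I'll take an enlarged crop for accurate pixels.

```bash
cat > h.py <<'E'
import numpy as np,cv2
from bench import r
from scipy.spatial.transform import Rotation as R
def ray(n,u,v,z):
    c=r.camera_info(n);f=210/np.tan(np.radians(c['fov_y']/2))
    d=R.from_rotvec(c['rotation']).apply([(u-c['cx'])/f,(v-c['cy'])/f,1]);p=np.array(c['position'])
    return p+d*(z-p[2])/d[2]
def proj(n,P):
    c=r.camera_info(n);f=210/np.tan(np.radians(c['fov_y']/2))
    q=R.from_rotvec(c['rotation']).inv().apply(np.array(P)-c['position'])
    return q[:2]/q[2]*f+[c['cx'],c['cy']]
E
python3 - <<'E'
from h import *
f=cv2.imread('pics/top0.png')[140:240,195:415]
cv2.imwrite('pics/crop0.png',cv2.resize(f,None,fx=3.6,fy=3.6,interpolation=cv2.INTER_CUBIC))
E
```

```text
(no output)
```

View pics/crop0.png

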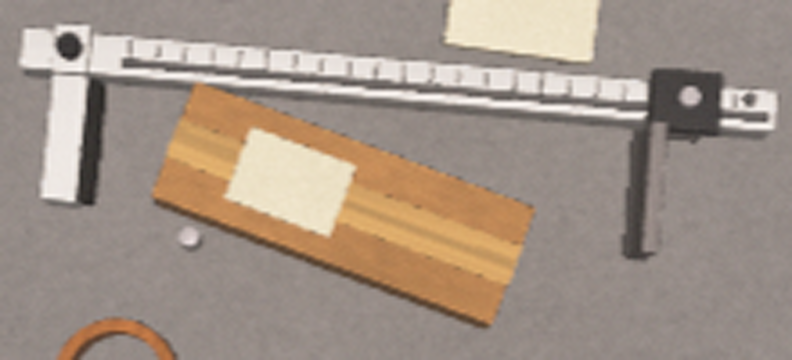

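Crop pixels: fence back edge from (22,30) to (777,90). Carton top corners are (198,84), (533,208), (489,322) and (155,200). Jaw top left edge runs from (652,125) to (641,252), end stop face at about (85,75)–(80,203), heel at (189,236).

```bash
cat >> h.py <<'E'
def crop(u,v,z): return ray('top',(u+.5)/3.6+194.5,(v+.5)/3.6+139.5,z)
c=crop
fb=[c(22,30,.04),c(777,90,.04)]
ey=(fb[0]-fb[1]);Lf=np.linalg.norm(ey);ey/=Lf; ex=np.array([ey[1],-ey[0],0])
O=(fb[0]-.06*ey+fb[1]+.49*ey)/2-.03*ex
def g(P): d=np.array(P)-O; return np.round([d@ex,d@ey,P[2]],4)
def w(x,y,z=0): return O+x*ex+y*ey+[0,0,z-O[2]]
E
python3 - <<'E'
from h import *
print(Lf,'yaw',np.arctan2(ex[1],ex[0]),O,ex)
print('heel',g(c(189,236,.035)))
for p in [(198,84),(533,208),(489,322),(155,200)]: P=c(*p,.06);print('carton',P,g(P))
for p in [(652,125),(641,252),(668,125),(660,252)]: print('jaw',g(c(*p,.063)))
for p in [(85,75),(80,203)]: print('stop',g(c(*p,.04)))
print('tcp',g(r.get_obs()['tcp_pos']))
A=R.from_rotvec(r.get_obs()['orientation']).as_matrix();print(A.round(3))
print('tape',g(c(118,360,.045)))
E
```

```text
0.549992722790634 yaw -0.10358277241996529 [0.65163846 0.1261859  0.04      ] [ 0.9946401  -0.10339764  0.        ]
heel [-0.1103 -0.075   0.035 ]
carton [0.64098508 0.05321796 0.06      ] [-0.0031 -0.0737  0.06  ]
carton [ 0.54634008 -0.18369081  0.06      ] [-0.0727 -0.3191  0.06  ]
carton [ 0.4658992  -0.15021555  0.06      ] [-0.1562 -0.2941  0.06  ]
carton [0.55782583 0.08514555 0.06      ] [-0.0891 -0.0505  0.06  ]
jaw [-0.0069 -0.3985  0.063 ]
jaw [-0.098  -0.3969  0.063 ]
jaw [-0.006  -0.4098  0.063 ]
jaw [-0.0969 -0.4103  0.063 ]
stop [0.0005 0.0108 0.04  ]
stop [-0.0934  0.0056  0.04  ]
tcp [-0.3115 -0.7847  0.2304]
[[ 0.922  0.386 -0.001]
 [ 0.386 -0.922  0.001]
 [-0.    -0.002 -1.   ]]
tape [-0.2044 -0.0331  0.045 ]
```

play_rows(
  targets="1 0.028 -0.03 0 0.125;1 0.056 -0.06 0 0.25;1 0.084 -0.09 0 0.375;1 0.112 -0.12 0 0.5;1 0.14 -0.15 0 0.5;1 0.168 -0.18 0 0.5;1 0.196 -0.21 0 0.5;1 0.224 -0.24 0 0.5",
)

```text
clock: 0.77
tcp_pos: [0.3748, -0.3126, 0.2311]
orientation: [-3.137, 0.162, 0.0]
contact_force: [0.9, -0.2, 0.3]
grip_width: -0.0
gripper_force: 0.0
```

```bash
cat > s.py <<'E'
from h import *
o=r.get_obs();A=R.from_rotvec(o['orientation']).as_matrix()
F=np.array(o['contact_force'])
print('t',o['clock'],'g',g(o['tcp_pos']),'yaw rel',np.arctan2(A[1,0],A[0,0])-np.arctan2(ex[1],ex[0]),'F',F@ex,F@ey,F[2])
E
python3 s.py
```

```text
t 0.7667 g [-0.23   -0.465   0.2311] yaw rel 0.00030785501334471 F 0.9227868166833618 -0.1294102601529752 0.33534276285664305
```

play_rows(
  targets="1 0.01 -0.04 0.0 0;1 0.02 -0.08 0.01 0;1 0.03 -0.12 0.02 0;1 0.04 -0.155 0.04 0;1 0.04 -0.185 0.065 0;1 0.04 -0.195 0.10 0;1 0.04 -0.195 0.135 0;1 0.04 -0.195 0.17 0",
)

```text
clock: 1.43
tcp_pos: [0.4349, -0.1235, 0.0602]
orientation: [-3.137, 0.158, -0.002]
contact_force: [0.1, -0.7, -0.2]
grip_width: -0.0002
gripper_force: 0.0
```

play_rows(
  targets="1 0 0 0.02 0;1 0 0 0.03 0;1 0 0 0.03 0",
)

```text
clock: 1.68
tcp_pos: [0.433, -0.1244, 0.0295]
orientation: [-3.137, 0.162, 0.007]
contact_force: [0.2, 0.6, -0.3]
grip_width: 0.0003
gripper_force: 0.0
```

```bash
python3 s.py
```

```text
t 1.6833 g [-0.1915 -0.2719  0.0295] yaw rel 0.0006438313642057464 F 0.11533771255553561 0.6365978016646138 -0.2784702838702092
```

play_rows(
  targets="1 0.006 0 0 0;1 0.012 0 0 0;1 0.018 0 0 0;1 0.022 0 0 0;1 0.025 0 0 0;1 0.028 0 0 0;1 0.031 0 0 0;1 0.034 0 0 0",
)

```text
clock: 2.35
tcp_pos: [0.4674, -0.1287, 0.0311]
orientation: [3.137, -0.163, -0.003]
contact_force: [-3.7, 0.4, 0.6]
grip_width: 0.0001
gripper_force: 1.6
```

play_rows(
  targets="1 0.003 0 0 0;1 0.006 0 0 0;1 0.009 0 0 0;1 0.012 0 0 0;1 0.015 0 0 0;1 0.018 0 0 0;1 0.021 0 0 0;1 0.024 0 0 0",
)

```text
clock: 3.02
tcp_pos: [0.4926, -0.1309, 0.0313]
orientation: [3.137, -0.162, 0.0]
contact_force: [-3.4, -1.1, 0.3]
grip_width: 0.0001
gripper_force: 1.4
```

```bash
python3 s.py
```

```text
t 3.0167 g [-0.1316 -0.2721  0.0313] yaw rel 0.000363321410936715 F -3.2791193134624836 -1.432645188888742 0.26813464012946064
```

play_rows(
  targets="1 0.003 0 0 0;1 0.006 0 0 0;1 0.009 0 0 0;1 0.012 0 0 0;1 0.014 0 0 0;1 0.016 0 0 0;1 0.018 0 0 0;1 0.02 0 0 0",
)

```text
clock: 3.68
tcp_pos: [0.5121, -0.133, 0.0313]
orientation: [3.137, -0.162, -0.001]
contact_force: [-3.4, -1.4, 0.3]
grip_width: -0.0002
gripper_force: 1.7
```

play_rows(
  targets="1 0.001 0 0 0;1 0.002 0 0 0;1 0.003 0 0 0;1 0.004 0 0 0;1 0.004 0 0 0",
)

```text
clock: 4.1
tcp_pos: [0.5165, -0.1333, 0.0313]
orientation: [3.137, -0.162, 0.001]
contact_force: [-2.8, -1.8, 0.4]
grip_width: 0.0004
gripper_force: 1.5
```

```bash
python3 s.py
```

```text
t 4.1 g [-0.1076 -0.2721  0.0313] yaw rel 0.00039982642429303716 F -2.5980021484868576 -2.115354689135909 0.3814369745862892
```

play_rows(
  targets="1 0.001 0 0 0;1 0.002 0 0 0;1 0.003 0 0 0;1 0.003 0 0 0",
)

```text
clock: 4.43
tcp_pos: [0.5196, -0.1336, 0.0313]
orientation: [3.137, -0.162, 0.001]
contact_force: [-3.3, -1.7, 0.1]
grip_width: -0.0003
gripper_force: 1.4
```

play_rows(
  targets="1 0.0007 0 0 0;1 0.0014 0 0 0;1 0.002 0 0 0;1 0.002 0 0 0",
)

```text
clock: 4.77
tcp_pos: [0.5213, -0.1338, 0.0313]
orientation: [3.137, -0.162, 0.0]
contact_force: [-4.4, -2.6, 0.6]
grip_width: -0.0002
gripper_force: 1.7
```

```bash
python3 s.py
```

```text
t 4.7667 g [-0.1027 -0.272   0.0313] yaw rel 0.0004181714058573982 F -4.090885574968497 -3.0179658579041293 0.5905836330507827
```

play_rows(
  targets="1 0.0005 0 0 0;1 0.001 0 0 0;1 0.0015 0 0 0;1 0.0015 0 0 0",
)

```text
clock: 5.1
tcp_pos: [0.5228, -0.1339, 0.0313]
orientation: [-3.137, 0.162, -0.0]
contact_force: [-4.7, -2.2, 1.3]
grip_width: 0.0002
gripper_force: 1.9
```

play_rows(
  targets="1 0.0005 0 0 0;1 0.001 0 0 0;1 0.001 0 0 0",
)

```text
clock: 5.35
tcp_pos: [0.523, -0.1339, 0.0313]
orientation: [-3.137, 0.162, 0.002]
contact_force: [-6.1, -2.1, 5.0]
grip_width: -0.0002
gripper_force: 3.0
```

```bash
python3 s.py
python3 - <<'E'
from h import *
f=r.grab_frame('top')[:,:,::-1];cv2.imwrite('pics/top1.png',f)
cv2.imwrite('pics/crop1.png',cv2.resize(f[140:240,195:415],None,fx=3.6,fy=3.6,interpolation=cv2.INTER_CUBIC))
E
```

```text
t 5.35 g [-0.1011 -0.272   0.0313] yaw rel 0.00037891409040592683 F -5.867722684317401 -2.6800629780728302 5.025271406639444
```

View pics/crop1.png

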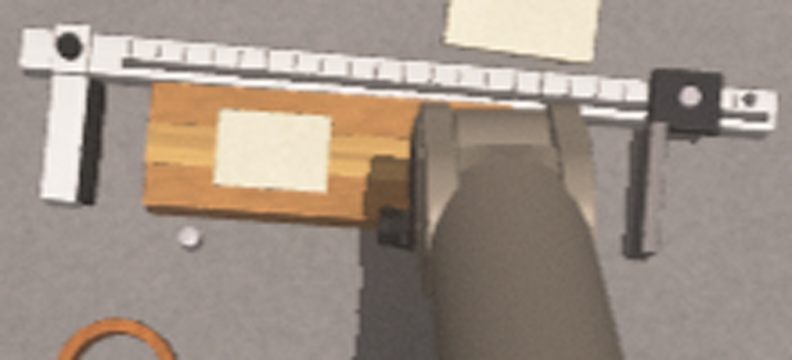

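The carton's far end is now in against the fence; its near end runs from (152,85) to (147,210). Next is a push near its middle.

play_rows(
  targets="1 -0.006 0 0 0;1 -0.015 -0.005 0 0;1 -0.015 -0.04 0 0;1 -0.015 -0.08 0 0;1 -0.015 -0.105 0 0;1 -0.01 -0.105 0 0;1 -0.006 -0.105 0 0;1 -0.004 -0.105 0 0",
)

```text
clock: 6.07
tcp_pos: [0.5313, -0.0293, 0.0315]
orientation: [3.137, -0.162, 0.002]
contact_force: [0.7, -1.5, 0.5]
grip_width: -0.0002
gripper_force: 0.0
```

play_rows(
  targets="1 0.001 0 0 0;1 0.002 0 0 0;1 0.003 0 0 0;1 0.0035 0 0 0;1 0.0035 0 0 0",
)

```text
clock: 6.48
tcp_pos: [0.5324, -0.0307, 0.031]
orientation: [3.136, -0.164, -0.004]
contact_force: [-4.8, -1.5, 4.1]
grip_width: 0.0003
gripper_force: 2.4
```

```bash
python3 s.py
```

```text
t 6.4833 g [-0.1024 -0.1683  0.031 ] yaw rel -0.0009993349977727717 F -4.597642592456454 -1.9818019509948184 4.1431550224917
```

play_rows(
  targets="1 0.0005 0 0 0;1 0.001 0 0 0;1 0.001 0 0 0",
)

```text
clock: 6.73
tcp_pos: [0.5324, -0.0306, 0.0308]
orientation: [3.136, -0.164, -0.007]
contact_force: [-7.7, -1.1, 5.4]
grip_width: -0.0001
gripper_force: 3.6
```

play_rows(
  targets="1 0.0005 0 0 0;1 0.001 0 0 0;1 0.001 0 0 0",
)

```text
clock: 6.98
tcp_pos: [0.5327, -0.0304, 0.0307]
orientation: [3.136, -0.163, -0.009]
contact_force: [-9.1, -1.2, 7.1]
grip_width: 0.0002
gripper_force: 4.4
```

```bash
python3 s.py
```

```text
t 6.9833 g [-0.1021 -0.168   0.0307] yaw rel -0.00034389064180397055 F -8.935984604830379 -2.121353681442046 7.057663038737854
```

play_rows(
  targets="1 0.0007 0 0 0;1 0.0014 0 0 0;1 0.002 0 0 0;1 0.002 0 0 0",
)

```text
clock: 7.32
tcp_pos: [0.534, -0.0298, 0.0306]
orientation: [3.137, -0.162, -0.012]
contact_force: [-10.8, 2.3, 8.4]
grip_width: -0.0003
gripper_force: 5.6
```

```bash
python3 s.py
python3 - <<'E'
from h import *
f=r.grab_frame('top')[:,:,::-1];cv2.imwrite('pics/top2.png',f)
cv2.imwrite('pics/crop2.png',cv2.resize(f[145:225,205:345],None,fx=5.6,fy=5.6,interpolation=cv2.INTER_CUBIC))
E
```

```text
t 7.3167 g [-0.1009 -0.1673  0.0306] yaw rel 0.0002984651810045702 F -11.025963876373064 1.1742988444264744 8.41530700461873
```

View pics/crop2.png

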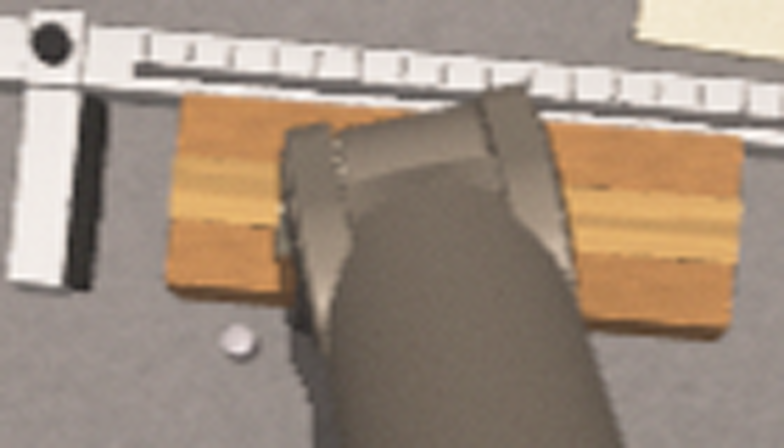

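The carton's fence edge runs from (183,95) to (742,136), close to parallel with the fence; it just slid in about 1 mm. I'll push a little more to confirm it is seated.

play_rows(
  targets="1 0.0005 0 0 0;1 0.001 0 0 0;1 0.001 0 0 0",
)

```text
clock: 7.62
tcp_pos: [0.5348, -0.0295, 0.0306]
orientation: [3.137, -0.162, -0.012]
contact_force: [-11.0, 3.4, 6.9]
grip_width: 0.0005
gripper_force: 5.7
```

play_rows(
  targets="1 0.0005 0 0 0;1 0.001 0 0 0;1 0.001 0 0 0",
)

```text
clock: 7.87
tcp_pos: [0.5349, -0.0295, 0.0305]
orientation: [3.137, -0.161, -0.015]
contact_force: [-14.2, 3.9, 11.2]
grip_width: -0.0003
gripper_force: 7.0
```

```bash
python3 s.py
```

```text
t 7.8667 g [-0.1    -0.1669  0.0305] yaw rel 0.0007430798914411091 F -14.497182450738837 2.430311164003862 11.17263913693429
```

play_rows(
  targets="1 -0.006 0 0 0;1 -0.014 -0.005 -0.001 0;1 -0.014 -0.03 -0.001 0;1 -0.009 -0.03 -0.001 0;1 -0.006 -0.03 -0.001 0;1 -0.005 -0.03 -0.001 0",
)

```text
clock: 8.37
tcp_pos: [0.5384, 0.0006, 0.0324]
orientation: [-3.137, 0.161, -0.0]
contact_force: [-2.5, 1.7, 0.8]
grip_width: 0.0001
gripper_force: 1.3
```

```bash
python3 s.py
```

```text
t 8.3667 g [-0.0997 -0.1366  0.0324] yaw rel 0.0009771980937997582 F -2.633621692408505 1.4561634969686157 0.7968931421353743
```

play_rows(
  targets="1 0.0007 0 -0.0004 0;1 0.0014 0 -0.0008 0;1 0.002 0 -0.0012 0;1 0.0025 0 -0.0015 0;1 0.0025 0 -0.0015 0",
)

```text
clock: 8.78
tcp_pos: [0.5383, -0.0005, 0.0329]
orientation: [3.137, -0.163, -0.007]
contact_force: [-5.6, 2.1, -2.1]
grip_width: -0.0002
gripper_force: 2.7
```

```bash
python3 s.py
```

```text
t 8.7833 g [-0.0997 -0.1377  0.0329] yaw rel -8.927504027034239e-05 F -5.789174720878427 1.4639916263009525 -2.1256971450391844
```

play_rows(
  targets="1 0.0007 0 0 0;1 0.0014 0 0 0;1 0.002 0 0 0;1 0.002 0 0 0",
)

```text
clock: 9.12
tcp_pos: [0.5382, -0.0004, 0.0327]
orientation: [3.136, -0.162, -0.013]
contact_force: [-10.5, 3.7, 3.1]
grip_width: -0.0002
gripper_force: 5.6
```

play_rows(
  targets="1 0.0005 0 0 0;1 0.001 0 0 0;1 0.0015 0 0 0;1 0.0015 0 0 0",
)

```text
clock: 9.45
tcp_pos: [0.5382, -0.0005, 0.0327]
orientation: [3.136, -0.162, -0.017]
contact_force: [-16.0, 3.8, 9.2]
grip_width: -0.0001
gripper_force: 7.9
```

```bash
python3 s.py
```

```text
t 9.45 g [-0.0998 -0.1378  0.0327] yaw rel 0.00030645353681160725 F -16.29500457386532 2.113426641169159 9.175379775555362
```

play_rows(
  targets="1 -0.01 0 -0.001 0;1 -0.02 0.005 0 0;1 -0.02 0.045 0 0;1 -0.02 0.085 0 0;1 -0.02 0.107 0 0;1 -0.015 0.107 0 0;1 -0.011 0.107 0 0;1 -0.009 0.107 0 0",
)

```text
clock: 10.12
tcp_pos: [0.5253, -0.106, 0.0342]
orientation: [-3.137, 0.163, -0.004]
contact_force: [0.7, 1.4, 0.5]
grip_width: 0.0003
gripper_force: 0.0
```

```bash
python3 s.py
```

```text
t 10.1167 g [-0.1017 -0.244   0.0342] yaw rel -0.00011591886603792845 F 0.5126984450039498 1.4877349239267064 0.5039209611161712
```

play_rows(
  targets="1 0.001 0 -0.0004 0;1 0.002 0 -0.0008 0;1 0.003 0 -0.001 0;1 0.0035 0 -0.001 0;1 0.004 0 -0.001 0;1 0.004 0 -0.001 0",
)

```text
clock: 10.62
tcp_pos: [0.5266, -0.1052, 0.0344]
orientation: [-3.137, 0.16, 0.004]
contact_force: [-4.4, 2.4, 2.3]
grip_width: 0.0003
gripper_force: 2.2
```

```bash
python3 s.py
```

```text
t 10.6167 g [-0.1004 -0.2431  0.0344] yaw rel 0.001497705828622381 F -4.627915396853967 1.88883260459184 2.30894998232987
```

play_rows(
  targets="1 0.0007 0 0 0;1 0.0014 0 0 0;1 0.002 0 0 0;1 0.0025 0 0 0;1 0.0025 0 0 0",
)

```text
clock: 11.03
tcp_pos: [0.5266, -0.1055, 0.0341]
orientation: [-3.137, 0.161, 0.012]
contact_force: [-10.7, 3.3, 7.8]
grip_width: -0.0001
gripper_force: 5.4
```

```bash
python3 s.py
```

```text
t 11.0333 g [-0.1004 -0.2434  0.0341] yaw rel 0.0011461320839134814 F -10.985593061040658 2.189754356057126 7.848681467189838
```

play_rows(
  targets="1 -0.015 0 0 0;1 -0.05 0.01 0 0;1 -0.052 0.05 -0.002 0;1 -0.052 0.09 0 0;1 -0.052 0.13 0 0;1 -0.052 0.17 0 0;1 -0.05 0.208 0 0;1 -0.02 0.21 0 0",
)

```text
clock: 11.7
tcp_pos: [0.4808, -0.3247, 0.0345]
orientation: [3.13, -0.185, -0.009]
contact_force: [-1.1, -1.9, -0.2]
grip_width: 0.0001
gripper_force: 0.0
```

```bash
python3 s.py
```

```text
t 11.7 g [-0.1233 -0.4662  0.0345] yaw rel -0.01460026358941198 F -0.9244007607791834 -1.988152014752785 -0.16819296804395012
```

play_rows(
  targets="1 0.025 0 0 0;1 0.05 0 0 0;1 0.065 0 0.003 0;1 0.065 0 0.003 0;1 0.065 0 0.003 0",
)

```text
clock: 12.12
tcp_pos: [0.554, -0.3198, 0.0314]
orientation: [3.137, -0.161, 0.0]
contact_force: [-0.7, 0.7, -0.2]
grip_width: 0.0004
gripper_force: 0.0
```

```bash
python3 s.py
```

```text
t 12.1167 g [-0.051  -0.4537  0.0314] yaw rel 0.0012922221232577052 F -0.7710572952603454 0.6584413588664001 -0.16681812808275645
```

play_rows(
  targets="1 0 -0.008 0 0;1 0 -0.016 0 0;1 0 -0.022 0 0;1 0 -0.026 0 0;1 0 -0.03 0 0;1 0 -0.034 0 0;1 0 -0.038 0 0;1 0 -0.042 0 0",
)

```text
clock: 12.78
tcp_pos: [0.5576, -0.2788, 0.032]
orientation: [3.137, -0.163, -0.0]
contact_force: [-1.3, -2.0, 0.7]
grip_width: -0.0
gripper_force: 1.2
```

play_rows(
  targets="1 0 -0.004 0 0;1 0 -0.008 0 0;1 0 -0.012 0 0;1 0 -0.016 0 0;1 0 -0.02 0 0;1 0 -0.024 0 0;1 0 -0.028 0 0;1 0 -0.032 0 0",
)

```text
clock: 13.45
tcp_pos: [0.5614, -0.2461, 0.0318]
orientation: [-3.137, 0.162, -0.0]
contact_force: [-0.8, -1.5, 1.6]
grip_width: 0.0002
gripper_force: 1.2
```

play_rows(
  targets="1 0 -0.004 0 0;1 0 -0.008 0 0;1 0 -0.012 0 0;1 0 -0.016 0 0;1 0 -0.02 0 0;1 0 -0.023 0 0;1 0 -0.026 0 0;1 0 -0.029 0 0",
)

```text
clock: 14.12
tcp_pos: [0.5645, -0.2174, 0.0319]
orientation: [3.137, -0.162, 0.001]
contact_force: [0.9, -2.9, 0.8]
grip_width: -0.0001
gripper_force: 1.1
```

```bash
python3 s.py
```

```text
t 14.1167 g [-0.0512 -0.3507  0.0319] yaw rel 0.0003541346612422336 F 1.246279854839437 -2.802001418723972 0.7772708615501666
```

play_rows(
  targets="1 0 -0.003 0 0;1 0 -0.006 0 0;1 0 -0.009 0 0;1 0 -0.012 0 0;1 0 -0.0135 0 0;1 0 -0.015 0 0;1 0 -0.0165 0 0;1 0 -0.018 0 0",
)

```text
clock: 14.78
tcp_pos: [0.5661, -0.1998, 0.0318]
orientation: [3.137, -0.162, 0.0]
contact_force: [1.1, -2.9, 0.2]
grip_width: -0.0
gripper_force: 1.1
```

play_rows(
  targets="1 0 -0.0015 0 0;1 0 -0.003 0 0;1 0 -0.0045 0 0;1 0 -0.006 0 0;1 0 -0.0075 0 0;1 0 -0.009 0 0;1 0 -0.0105 0 0;1 0 -0.012 0 0",
)

```text
clock: 15.45
tcp_pos: [0.5672, -0.1898, 0.0319]
orientation: [3.135, -0.164, 0.001]
contact_force: [1.1, -7.5, -1.7]
grip_width: -0.0003
gripper_force: 3.3
```

```bash
python3 s.py
```

```text
t 15.45 g [-0.0513 -0.323   0.0319] yaw rel -0.0012443933252567485 F 1.8253233742477666 -7.367878538643584 -1.7138653617588107
```

play_rows(
  targets="1 0 -0.0015 0 0;1 0 -0.003 0 0;1 0 -0.0045 0 0;1 0 -0.006 0 0;1 0 -0.0075 0 0;1 0 -0.009 0 0;1 0 -0.0105 0 0;1 0 -0.012 0 0",
)

```text
clock: 16.12
tcp_pos: [0.5685, -0.1779, 0.0319]
orientation: [3.135, -0.165, 0.001]
contact_force: [1.7, -6.6, -0.6]
grip_width: 0.0001
gripper_force: 3.2
```

play_rows(
  targets="1 0 -0.0015 0 0;1 0 -0.003 0 0;1 0 -0.0045 0 0;1 0 -0.006 0 0;1 0 -0.0075 0 0;1 0 -0.009 0 0;1 0 -0.0105 0 0;1 0 -0.012 0 0",
)

```text
clock: 16.78
tcp_pos: [0.5698, -0.1659, 0.0319]
orientation: [3.135, -0.165, 0.001]
contact_force: [2.8, -6.5, -0.0]
grip_width: 0.0
gripper_force: 3.2
```

```bash
python3 s.py
```

```text
t 16.7833 g [-0.0512 -0.299   0.0319] yaw rel -0.0012863070563050166 F 3.4688181019563906 -6.1845817591449785 -0.025281517031294554
```

play_rows(
  targets="1 0 -0.0015 0 0;1 0 -0.003 0 0;1 0 -0.0045 0 0;1 0 -0.006 0 0;1 0 -0.007 0 0;1 0 -0.008 0 0;1 0 -0.009 0 0;1 0 -0.01 0 0",
)

```text
clock: 17.45
tcp_pos: [0.5709, -0.1559, 0.0319]
orientation: [3.135, -0.164, 0.001]
contact_force: [2.5, -6.6, -1.0]
grip_width: -0.0001
gripper_force: 3.2
```

play_rows(
  targets="1 0 -0.0007 0 0;1 0 -0.0014 0 0;1 0 -0.0021 0 0;1 0 -0.0028 0 0;1 0 -0.0035 0 0;1 0 -0.004 0 0",
)

```text
clock: 17.95
tcp_pos: [0.5711, -0.1544, 0.0319]
orientation: [3.133, -0.167, 0.001]
contact_force: [2.1, -12.6, -2.3]
grip_width: 0.0002
gripper_force: 6.1
```

```bash
python3 s.py
python3 - <<'E'
from h import *
f=r.grab_frame('top')[:,:,::-1];cv2.imwrite('pics/top3.png',f)
cv2.imwrite('pics/crop3.png',cv2.resize(f[145:225,205:345],None,fx=5.6,fy=5.6,interpolation=cv2.INTER_CUBIC))
E
```

```text
t 17.95 g [-0.0511 -0.2874  0.0319] yaw rel -0.002956889785680164 F 3.3965567433769115 -12.348895225407334 -2.3454173823699955
```

View pics/crop3.png

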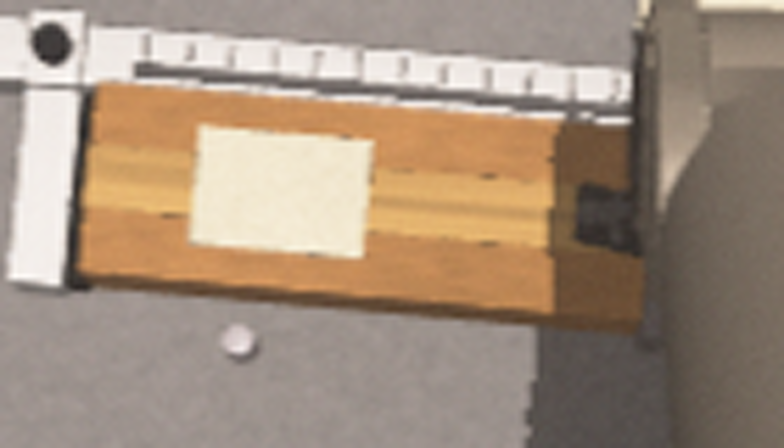

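The carton's near end now sits against the rubber stop at about px (90,180), and the force has begun to climb. Now for the nip.

play_rows(
  targets="1 0 -0.0005 0 0;1 0 -0.001 0 0;1 0 -0.001 0 0;1 0 -0.001 0 0",
)

```text
clock: 18.33
tcp_pos: [0.5711, -0.1542, 0.0319]
orientation: [3.132, -0.168, 0.001]
contact_force: [1.8, -13.4, -2.2]
grip_width: 0.0002
gripper_force: 6.4
```

```bash
python3 s.py
```

```text
t 18.3333 g [-0.0511 -0.2872  0.0319] yaw rel -0.003630548991601326 F 3.1754329507001184 -13.178960089173433 -2.1617611487933726
```

play_rows(
  targets="1 0 -0.0005 0 0;1 0 -0.001 0 0;1 0 -0.0014 0 0;1 0 -0.0014 0 0",
)

```text
clock: 18.67
tcp_pos: [0.5711, -0.1539, 0.0319]
orientation: [3.131, -0.169, 0.001]
contact_force: [2.5, -16.2, -1.6]
grip_width: 0.0001
gripper_force: 7.6
```

```bash
python3 s.py
```

```text
t 18.6667 g [-0.0512 -0.2869  0.0319] yaw rel -0.004435031876897727 F 4.1291688113616205 -15.858354111046667 -1.6218899551666295
```

play_rows(
  targets="1 0 -0.0003 0 0;1 0 -0.0006 0 0;1 0 -0.0006 0 0;1 0 -0.0006 0 0;1 0 -0.0006 0 0;1 0 -0.0006 0 0;1 0 -0.0006 0 0;1 0 -0.0006 0 0",
)

```text
clock: 19.33
tcp_pos: [0.5711, -0.1538, 0.0319]
orientation: [3.13, -0.17, 0.001]
contact_force: [2.4, -16.6, -2.1]
grip_width: 0.0004
gripper_force: 8.1
```

```bash
python3 s.py
```

```text
t 19.3333 g [-0.0511 -0.2868  0.0319] yaw rel -0.0048227077139260804 F 4.143551133769348 -16.219549544338655 -2.0696362658760057
```

play_rows(
  targets="1 0 0 0 0;1 0 0 0 0;1 0 0 0 0;1 0 0 0 0;1 0 0 0 0;1 0 0 0 0;1 0 0 0 0;1 0 0 0 0",
)

```text
clock: 20.0
tcp_pos: [0.5711, -0.1538, 0.032]
orientation: [3.13, -0.17, 0.001]
contact_force: [1.7, -16.0, -2.0]
grip_width: -0.0001
gripper_force: 8.1
```

```bash
python3 s.py
```

```text
t 20.0 g [-0.0512 -0.2868  0.032 ] yaw rel -0.0048399785152275915 F 3.3929567881561757 -15.736525145101481 -2.021462299031791
```

play_rows(
  targets="1 0 -0.0004 0 0;1 0 -0.0004 0 0;1 0 -0.0004 0 0;1 0 -0.0004 0 0;1 0 -0.0004 0 0;1 0 -0.0004 0 0;1 0 -0.0004 0 0;1 0 -0.0004 0 0",
)

```text
clock: 20.67
tcp_pos: [0.5711, -0.1537, 0.032]
orientation: [3.13, -0.17, 0.001]
contact_force: [2.2, -16.7, -2.1]
grip_width: -0.0004
gripper_force: 8.4
```

```bash
python3 s.py
```

```text
t 20.6667 g [-0.0511 -0.2868  0.032 ] yaw rel -0.005153027127453622 F 3.90601682098821 -16.346744622975734 -2.1041825184578995
```

play_rows(
  targets="1 0 0.001 0 0;1 0 0.002 0 0;1 0 0.003 0 0;1 0 0.004 0 0;1 0 0.005 0 0;1 0 0.006 0 0;1 0 0.007 0 0;1 0 0.008 0 0",
)

```text
clock: 21.33
tcp_pos: [0.5704, -0.1542, 0.0317]
orientation: [-3.137, 0.162, 0.001]
contact_force: [-0.1, 0.0, 0.2]
grip_width: 0.0002
gripper_force: 0.3
```

```bash
python3 s.py
```

```text
t 21.3333 g [-0.0518 -0.2873  0.0317] yaw rel 0.0005336796190986426 F -0.07648914479470913 0.010472215391897442 0.18311272055051317
```

play_rows(
  targets="1 0 0.01 0 0;1 0 0.035 0 0;1 0 0.06 -0.02 0;1 0 0.08 -0.06 0;1 -0.02 0.1 -0.1 0;1 -0.06 0.12 -0.13 0;1 -0.09 0.14 -0.15 0;1 -0.12 0.16 -0.15 0",
)

```text
clock: 22.0
tcp_pos: [0.447, -0.2956, 0.1822]
orientation: [3.137, -0.158, 0.006]
contact_force: [0.3, -0.6, -0.4]
grip_width: -0.0002
gripper_force: 0.0
```

play_rows(
  targets="1 -0.03 0.03 0 0;1 -0.06 0.06 0 0;1 -0.08 0.09 0 0;1 -0.09 0.12 0 0;1 -0.09 0.15 0 0",
)

```text
clock: 22.42
tcp_pos: [0.3372, -0.4362, 0.179]
orientation: [-3.136, 0.166, 0.004]
contact_force: [1.0, -0.3, 0.8]
grip_width: -0.0001
gripper_force: 0.0
```

```bash
python3 s.py
python3 - <<'E'
from h import *
f=r.grab_frame('top')[:,:,::-1]
a=cv2.resize(f[145:215,200:345],None,fx=5.5,fy=5.5,interpolation=cv2.INTER_CUBIC);cv2.imwrite('pics/crop4.png',a)
s=r.grab_frame('scene')[:,:,::-1];cv2.imwrite('pics/crop5.png',cv2.resize(s[190:290,180:350],None,fx=4.6,fy=4.6,interpolation=cv2.INTER_CUBIC))
E
```

```text
t 22.4167 g [-0.2546 -0.5919  0.179 ] yaw rel -0.0022537976483678196 F 1.064539061220442 -0.23798015796344518 0.769065531204716
```

View pics/crop4.png

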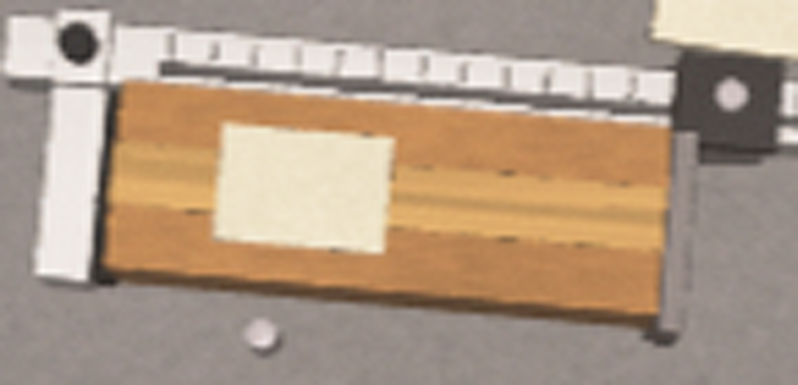

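View pics/crop5.png

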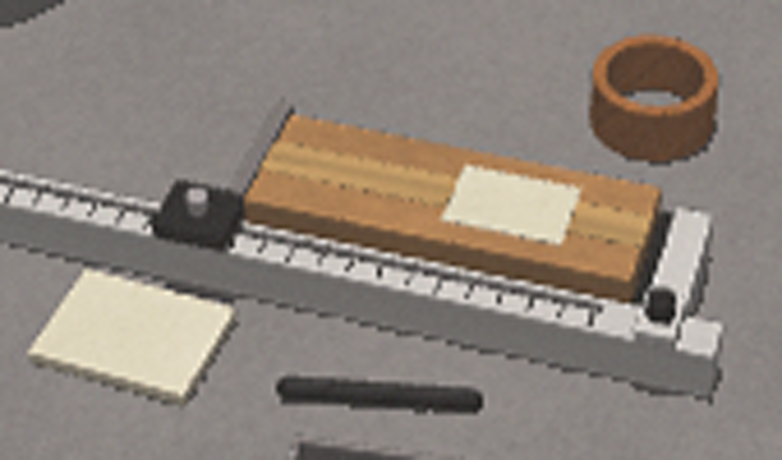

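The top view shows the carton's edge from (122,82) to (672,127), parallel with the fence. It sits tight on the rubber stop and on the jaw at (680,230), and the scene view agrees.

```bash
python3 -c "
from bench import r
print(r.hand_in())"
```

```text
the job is handed in; nothing more can be done
None
```

I handed the job in at about 22 s on the robot clock. The last pictures show the carton flush on the fence, with no visible gap at the end stop or jaw. The final nip read about 14.5 N, held for a little over a second, and no push reading passed about 17 N. The bystanders visible in the closing picture looked undisturbed, and the arm never went near the rest.

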